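Fish the cupboard key out of the gap

ROBOT

A 6-joint arm with a two-finger parallel gripper is mounted at the origin on the work surface. World frame = base frame: x ahead of the robot, y to its left, z up, the work surface at z = 0. Lengths are in mm, angles in rad, forces in N, time in s.
With the tool pointing down it reaches from about 375 to 925 mm from the base axis. Payload 5.7 kg.
Tool frame: the origin (TCP) lies between the finger pads; the fingertips stand 11 mm ahead of it and the grasp point (between the pads) lies 8 mm behind it; z points along the fingers, y is the line along which they close (so a half turn about z gives the same grasp; the last joint's range is limited). The gripper opens to 88 mm and grips with 3 to 60 N. Pads are 20 mm wide; open, the fingers measure 115 mm over their backs; the gripper's body (75 mm by 178 mm) begins 61 mm behind the grasp point.
Start: joints at [1.097, 0.359, 1.51, -0, 1.272, -0.115], TCP at [210.682, 561.762, 233.623] pointing down, gripper open.
Joint ranges: [-2.97, 2.97], [-1.01, 2.36], [0.21, 2.38], [-0.96, 4.11], [0.2, 2.71], [-2.98, 2.98]. Speed limits (rad/s): [2.39, 2.39, 3.14, 3.14, 3.14, 3.14].

INTERFACE

Orientations are given as a rotation vector (axis times angle).
In Python, from bench import ctrl gives the robot as it stands. The module is installed in compiled form; this text tells all that it offers.
- The arm moves only by the tool drive_tool, never from a script. Its arguments are lists of equal length, an entry for each row: "xyz": the shift along the tool's x, y, z in m, a list of three; "turn": the turn, a rotation vector about the tool's x, y, z in rad, a list of three. In form: {"xyz": [[dx, dy, dz], ...], "turn": [[rx, ry, rz], ...]}. A call has 1 to 12 rows; each row shifts and turns the commanded pose from where the row before left it, along the tool's axes as they then stand; what a row does not reach is not made up. A row lasts 1/10 s, in which the tool goes at most 50 mm and 8.59 degrees, less where a joint would pass 70% of its speed; a pose out of reach is approached as far as the arm can. A call with a gripper value outside its range is refused whole. "jaw" is the closure, from 0 (fully open) to 1 (shut), set as the call begins (left out, the last holds). The fingers move at their own pace and stop on an object; "grip_force" is the grip in N (left out, the last holds). Time passes only in rows, so rows that do not move let the fingers close. It gives the time, the measured TCP pose, the force, the opening and the grip force at its end, in the units of the state.
- ctrl.get_obs(): the state, without advancing time (a new reading comes with each control period).
- ctrl.snapshot(name): name is "scene" or "top" or "wrist"; returns a dict with "color" (480x640x3 uint8, blue, green, red), "fx", "fy", "cx", "cy" (pixels), "origin" and "orientation" of the camera in the world; the wrist camera has in their place "tool_from_camera" (4x4, takes a point from camera to tool coordinates, whose origin is the TCP and whose axes are the flange's). Camera axes: x right, y down, z forward; pixel columns grow to the right and rows downward; lengths in mm; the calibration is good to about 2 mm. A picture is of the moment at which its call begins: read the wrist's pose just before it. There is no depth.
- ctrl.sign_off(): hands the job in; it is judged then, once.
The state is a dict: "time_s": time; "q": joint angles; "dq": joint speeds; "joint_torque": joint torques, N m; "tool_pos": TCP position; "orientation": TCP orientation; "wrist_force": force on the tool from outside, world axes, zero at the start; "torque": the same for the moment, N m; "finger_gap": finger opening in mm; "finger_force": force on a finger pad.
Only numpy, scipy, OpenCV 4.12 (cv2) and the standard library are available. Lean on these libraries where they do the work, as an engineer would, in place of code of your own. Each camera call takes 0.05 s, during which the arm holds its last target. There are 200 camera calls.

TASK

The cupboard key has dropped into the narrow gap between the two low steel warmers. With the hooked pick from the stand, not with your fingers, gently slide the key along the counter and right out through the open end of the gap: a clip sticks into the gap from one side, so when the key catches, do not force it but ease it sideways past the clip. Then hang the pick back upright in the hole of its stand, leave the key lying flat on the counter, and leave everything else alone.

Things in the scene. Friction and masses are not known exactly. Their poses are not given: they have to be found in the camera images.
- warmer: Two closed low steel boxes fixed to the counter, each 150 (x) x 100 (y) x 30 mm high; between them a straight gap 24 mm wide along x (y -12 to +12 mm). Origin on the counter in the gap's middle. The gap is open above and at its mouth, x = -75 mm, where the key comes out towards -x; a 24 mm high web closes it at x = +75 mm. Its floor is the bare counter.
- gap_mouth (a point): Middle of the gap's mouth, on the counter, axes as the warmer's. A fixed steel clip, 6 mm long, 22 mm high, sticks 8 mm into the gap from its +y or its -y wall, centred 25 to 50 mm inside the mouth; side and place differ each time and are not measured: see or feel it. It leaves 16 mm: the 13 mm wide key passes only when moved over to the other wall; in mid-gap it catches.
- key: Loose steel key, 40 g, flat on the counter, nearly straight in mid-gap, deeper in than the clip. z up, x along it, into the gap. Origin at its underside, under the middle of the bow's window. The bow is a rectangular frame 13 mm wide (y), 10 mm high, x -10.5 to +11 mm; behind it a round shaft of 6 mm runs to x = +43 mm. Slides freely with under 1 N; bends if the pick bears on it with over 20 N.
- key_window (a point): Centre of the bow's window, 10 mm above the key's origin, level with the bow's top. The window goes right through to the counter: 14 mm long (x -7 to +7 mm), 8 mm wide (y -4 to +4 mm). The front bar of the bow (x -10.5 to -7 mm) has its underside 4.5 mm above the counter, so the pick's toe fits beneath it; the other bars reach the counter.
- key_tail (a point): The end of the key's shaft, at x = +43, z = 3 mm in the key's frame.
- pick: Loose hooked pick, 70 g, hanging upright in the stand, z up. Origin in the middle of the underside of its flange (32 x 32 x 5 mm), which rests on the stand. Above it a square handle 16 x 16 mm, z 5 to 61 mm. Below it a round shank 4.5 mm thick down to z = -65 mm, with a toe at the foot 3 mm high, 4.5 mm wide, reaching to x = -6 mm. At the start its x is within 0.75 rad of the warmer's x.
- pick_grip (a point): Middle of the pick's handle, a good place to grip: 35 mm above the origin.
- pick_tip (a point): Bottom end of the shank on its axis, 65 mm below the pick's origin.
- stand: White plastic stand fixed to the counter, 70 x 70 mm, 75 mm high: a 12 mm thick top plate on two side walls at its y = +/-32 mm. Origin on the counter under the hole.
- stand_hole (a point): Centre of the stand's square through-hole (19 x 19 mm) at the level of its top, 75 mm above the counter. The pick hangs here by its flange.
- mug: White mug, 80 mm wide, 90 mm high, a bystander; origin under its centre.
- bottle: Plastic bottle, 60 mm wide, 150 mm high, a bystander; origin under its centre.
- jar: Glass jar, 60 mm wide, 70 mm high, a bystander; origin under its centre.
- pen: Black pen, 9 mm thick, 130 mm long, a bystander; origin under its middle.
- spoon: Steel spoon, about 0.2 m long, a bystander; origin under its middle.
- dish: Steel instrument dish, 140 x 90 x 22 mm, a bystander; origin under its centre.
There are look-alikes about, which are no part of the job. What is shaped like the pick but yellow is not meant.

How it is judged (in metres and radians):
On the way, in this order (a step that is already met when the one before it is completed fails the run):
1. the pick's tip is down in the gap (z of pick_tip in the frame of warmer below 0.012 m and x of pick_tip in the frame of warmer between -0.075 and 0.075 m and y of pick_tip in the frame of warmer between -0.012 and 0.012 m), for 0.1 s.
2. the whole key is out of the gap's mouth, on the counter (x of key_tail in the frame of warmer below -0.076 m and x of key in the frame of warmer below -0.088 m and height (world z) of key below 0.012 m), for 0.2 s.
At the end, for the whole second after the job is handed in: The whole key lies flat (within 0.15 rad) and at rest on the counter, all of it beyond the mouth of the gap; the pick hangs upright (within 0.12 rad) and at rest in the stand, its flange on the stand's top (within 4 mm) and its axis within 10 mm of the hole's centre (x of key_tail in the frame of warmer below -0.076 m and x of key in the frame of warmer below -0.088 m and height (world z) of key between -0.004 and 0.006 m and angle between key's own z axis and vertical below 0.15 rad and linear speed of each of key, pick below 0.02 m/s and horizontal distance between pick and stand_hole below 0.01 m and height (world z) of pick between 0.071 and 0.079 m and angle between pick's own z axis and vertical below 0.12 rad); the robot touches nothing.
It fails at once if the pick bears on the key with more than 20 N (contact force between pick and key above 20 N).
It fails at once if the pick bears on the warmers with more than 20 N (contact force between pick and warmer above 20 N).
It fails at once if the fingers touch the key (contact force between the fingers and key above 0.5 N).
It fails at once if the key is lifted off the counter by more than 15 mm (height (world z) of key above 0.015 m).
It fails at once if a bystander is moved by more than 25 mm (distance of any of mug, bottle, jar, pen, spoon, dish from where it was at the start of the episode above 0.025 m).
It also fails if it takes over 72 s, if anything falls off the work surface, if the arm or the gripper's body presses on something with over 40 N, if the wrist force passes 120 N, or if a joint passes its speed limit or range.

## Working session

There is one attempt and no reset: what is moved stays moved. The work goes in short steps, Python scripts to look and compute and a tool call to move; the robot and the scene stay as the last step left them, time stands still between calls to the robot, and variables do not carry over. Pictures are saved under pics/ and viewed, at most 10 in all, crops included, and the job is handed in when it is done.

Besides the shell and the picture viewer there is one more tool, called by a JSON object that holds its "method" and its "body", one argument or row to a line. drive_tool: Moves the arm, as the interface text tells. Its arguments: {"type":"object","properties":{"xyz":{"type":"array","items":{"type":"array","items":{"type":"number"}}},"turn":{"type":"array","items":{"type":"array","items":{"type":"number"}}},"jaw":{"type":"number"},"grip_force":{"type":"number"}},"required":["xyz","turn"]}

```bash
mkdir -p pics
cat > h.py <<'E'
import numpy as np, cv2
from scipy.spatial.transform import Rotation as R
from bench import ctrl
def snap(name,fn):
    o=ctrl.get_obs(); s=ctrl.snapshot(name); cv2.imwrite('pics/'+fn,s['color'])
    if 'origin' in s:
        T=np.eye(4); ori=np.array(s['orientation'],float)
        T[:3,:3]=ori if ori.shape==(3,3) else R.from_rotvec(ori).as_matrix(); T[:3,3]=s['origin']
    else:
        W=np.eye(4); W[:3,:3]=R.from_rotvec(o['orientation']).as_matrix(); W[:3,3]=o['tool_pos']
        T=W@np.array(s['tool_from_camera'])
    np.savez('pics/'+fn+'.npz',T=T,k=[s['fx'],s['fy'],s['cx'],s['cy']])
def load(fn):
    d=np.load('pics/'+fn+'.npz'); return d['T'],d['k']
def at(fn,u,v,z):
    T,k=load(fn); d=T[:3,:3]@np.array([(u-k[2])/k[0],(v-k[3])/k[1],1]); return T[:3,3]+d*(z-T[2,3])/d[2]
def proj(fn,P):
    T,k=load(fn); p=T[:3,:3].T@(np.array(P,float)-T[:3,3]); return k[0]*p[0]/p[2]+k[2],k[1]*p[1]/p[2]+k[3]
E
python3 - <<'E'
from h import *
print(ctrl.get_obs())
snap('top','top1.png'); snap('scene','sc1.png')
for f in('top1.png','sc1.png'): print(load(f))
E
```

```text
{'time_s': 0.0, 'q': array([ 1.09691723e+00,  3.59479133e-01,  1.51136306e+00, -4.88768378e-06,
        1.27250370e+00, -1.15076111e-01]), 'dq': array([-9.88339576e-04,  2.57234162e-05,  1.41744686e-03,  1.52112067e-03,
       -9.07461427e-04, -3.04567673e-04]), 'joint_torque': array([ 3.68616238e-04, -5.15390646e+01, -2.70714802e+01,  6.73790951e-02,
        3.52885947e-02, -8.46523312e-05]), 'tool_pos': array([210.3965693 , 561.22493701, 232.85137456]), 'orientation': array([-5.60495580e-01, -3.09067520e+00,  2.63714523e-03]), 'wrist_force': array([-0.52252076,  0.48356168,  0.06394925]), 'torque': array([-0.04726759,  0.03827713,  0.02650291]), 'finger_force': 0.0, 'finger_gap': 87.78478413226388}
(array([[-1.38829261e-02, -9.88938222e-01,  1.47676871e-01,
         3.45318525e+02],
       [-9.99881587e-01,  1.47109982e-02,  4.51652457e-03,
         3.12275819e+01],
       [-6.63903795e-03, -1.47596681e-01, -9.89025350e-01,
         1.09990937e+03],
       [ 0.00000000e+00,  0.00000000e+00,  0.00000000e+00,
         1.00000000e+00]]), array([452.00693648, 452.00693648, 319.42336731, 228.84173276]))
(array([[ 8.50377246e-01,  3.97224894e-01, -3.45066549e-01,
         1.00602563e+03],
       [ 5.26087008e-01, -6.29981413e-01,  5.71275659e-01,
        -7.53590007e+02],
       [ 9.53940091e-03, -6.67334850e-01, -7.44696715e-01,
         1.11306236e+03],
       [ 0.00000000e+00,  0.00000000e+00,  0.00000000e+00,
         1.00000000e+00]]), array([546.35771641, 546.35771641, 323.94058711, 247.71554447]))
```

View pics/top1.png

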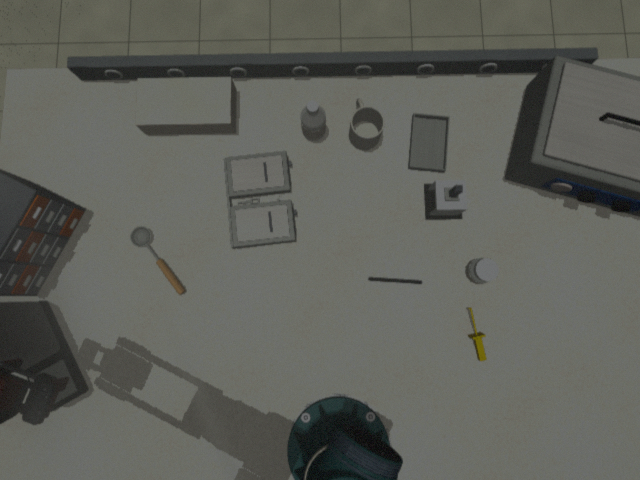

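View pics/sc1.png

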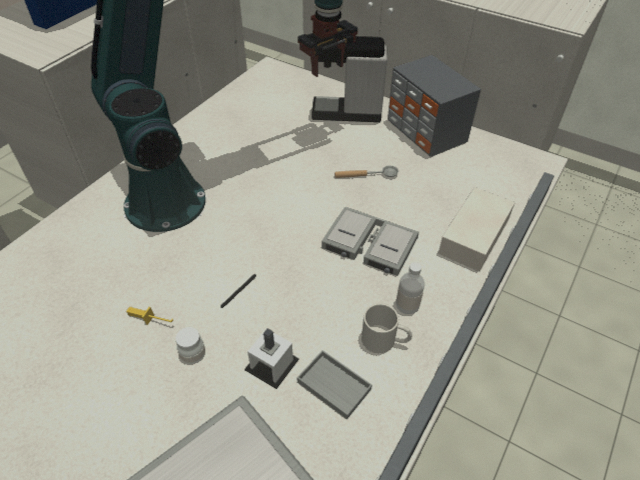

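Run:
```python
from h import *
a=cv2.imread('pics/top1.png'); b=cv2.imread('pics/sc1.png')
c1=cv2.resize(a[145:255,215:305],None,fx=5,fy=5,interpolation=cv2.INTER_CUBIC)
c2=cv2.resize(a[170:225,415:475],None,fx=5,fy=5,interpolation=cv2.INTER_CUBIC)
o=np.zeros((560,790,3),np.uint8); o[:550,:450]=c1; o[:275,470:770]=c2
c3=cv2.resize(b[195:280,315:425],(320,247),interpolation=cv2.INTER_CUBIC);o[290:537,460:780]=c3
o=cv2.convertScaleAbs(o,alpha=1.5); cv2.imwrite('pics/c1.png',o)
```

```text
(no output)
```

View pics/c1.png

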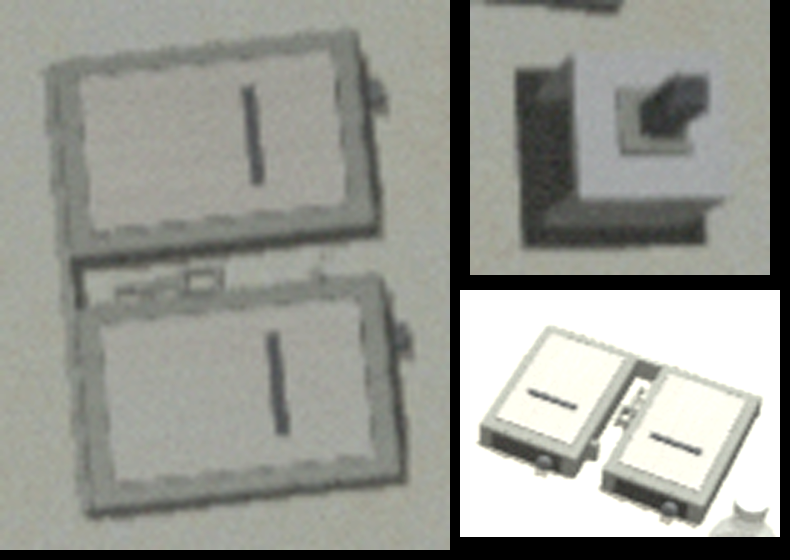

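Run:
```python
from h import *
f='top1.png'
def A(cx,cy,z,ox=0): return at(f,215+cx/5,145+cy/5,z).round(1)[:2]
def B(cx,cy,z): return at(f,415+(cx-470)/5,170+cy/5,z).round(1)[:2]
print('up',[A(*p,30) for p in((50,65),(355,35),(378,228),(70,248))])
print('lo',[A(*p,30) for p in((80,312),(380,280),(405,472),(88,510))])
print('bow',A(205,280,10),'clip',A(320,268,22))
print('stand',[B(*p,75) for p in((575,55),(725,58),(722,198),(577,197))])
print('flange',[B(*p,80) for p in((617,87),(692,90),(692,155),(619,154))])
print('htop',[B(*p,136) for p in((688,75),(708,100))])
```

```text
up [array([684.3, 265.4]), array([697.2, 115.6]), array([599.9, 104.7]), array([592.2, 254.1])]
lo [array([560.6, 248.8]), array([574.1, 103.8]), array([480.4,  92.3]), array([464.4, 243.5])]
bow [579.7 191.4] clip [582.2 133.6]
stand [array([ 606.8, -236.7]), array([ 604.3, -306.2]), array([ 538.1, -300.8]), array([ 539.6, -234.1])]
flange [array([ 590., -254.]), array([ 588.1, -288.4]), array([ 557.5, -286.6]), array([ 558.5, -253.2])]
htop [array([ 581.5, -269.5]), array([ 570.2, -277.6])]
```

```bash
cat >> h.py <<'E'
def rot(yawy):  # tool down, tool y axis at world yaw yawy
    y=np.array([np.cos(yawy),np.sin(yawy),0]); z=np.array([0,0,-1.]); return np.column_stack([np.cross(y,z),y,z])
def plan(p0,R0,p1,R1,n):
    # rows (tool frame) in n equal steps
    w=(R.from_matrix(R0).inv()*R.from_matrix(R1)).as_rotvec()/n
    rows=[];Rc=R.from_matrix(R0);d=(np.array(p1)-p0)/n
    for i in range(n):
        rows.append((Rc.inv().apply(d)/1000).round(4).tolist()); Rc=Rc*R.from_rotvec(w)
    print(n,'rows',rows,'turn',w.round(4).tolist())
def cur():
    o=ctrl.get_obs(); M=R.from_rotvec(o['orientation']).as_matrix()
    y=M[:,1]; print('t',round(o['time_s'],2),'p',o['tool_pos'].round(1),'yawy',round(np.arctan2(y[1],y[0]),4),'tilt',M[:2,2].round(4),'gap',round(o['finger_gap'],1),'F',o['wrist_force'].round(2),'q6',round(o['q'][5],2)); return o['tool_pos'],M
E
python3 - <<'E'
from h import *
p,M=cur(); s=ctrl.snapshot('wrist'); print(np.round(s['tool_from_camera'],3),s['fx'],s['cx'],s['cy'])
cv2.imwrite('pics/w0.png',s['color'])
E
```

```text
t 0.1 p [210.4 561.3 232.9] yawy 1.212 tilt [-0.0007 -0.0014] gap 87.7 F [-0.86 -0.28 -0.07] q6 -0.12
[[ 1.00000e-03 -9.59000e-01 -2.83000e-01  7.91490e+01]
 [ 1.00000e+00  0.00000e+00  0.00000e+00  4.10000e-02]
 [-0.00000e+00 -2.83000e-01  9.59000e-01 -1.51202e+02]
 [ 0.00000e+00  0.00000e+00  0.00000e+00  1.00000e+00]] 346.2489705389031 325.67081268137235 234.4203384617942
```

{"method": "drive_tool", "body": {
  "xyz": [
    [0, 0, 0],
    [0, 0, 0],
    [0, 0, 0],
    [0, 0, 0],
    [0, 0, 0],
    [0, 0, 0],
    [0, 0, 0],
    [0, 0, 0],
    [-0.0425, 0.016, -0.0013],
    [-0.0425, 0.016, -0.0013],
    [-0.0425, 0.016, -0.0013],
    [-0.0425, 0.016, -0.0013]
  ],
  "turn": [
    [0, 0, 0.145],
    [0, 0, 0.145],
    [0, 0, 0.145],
    [0, 0, 0.145],
    [0, 0, 0.145],
    [0, 0, 0.145],
    [0, 0, 0.145],
    [0, 0, 0.145],
    [0, 0, 0],
    [0, 0, 0],
    [0, 0, 0],
    [0, 0, 0]
  ],
  "jaw": 0
}}

```text
time_s: 1.35
tool_pos: [283.6, 393.7, 238.6]
orientation: [2.162, 2.279, -0.001]
wrist_force: [1.5, -0.3, -0.3]
finger_gap: 87.8
finger_force: 0.0
```

{"method": "drive_tool", "body": {
  "xyz": [
    [-0.0425, 0.016, -0.0013],
    [-0.0425, 0.016, -0.0013],
    [-0.0425, 0.016, -0.0013],
    [-0.0425, 0.016, -0.0013],
    [-0.0425, 0.016, -0.0013],
    [-0.0425, 0.016, -0.0013],
    [-0.0425, 0.016, -0.0013],
    [-0.0425, 0.016, -0.0013],
    [-0.0425, 0.016, -0.0013],
    [-0.0425, 0.016, -0.0013],
    [-0.0425, 0.016, -0.0013],
    [-0.0425, 0.016, -0.0013]
  ],
  "turn": [
    [0, 0, 0],
    [0, 0, 0],
    [0, 0, 0],
    [0, 0, 0],
    [0, 0, 0],
    [0, 0, 0],
    [0, 0, 0],
    [0, 0, 0],
    [0, 0, 0],
    [0, 0, 0],
    [0, 0, 0],
    [0, 0, 0]
  ]
}}

```text
time_s: 2.55
tool_pos: [501.9, -105.9, 254.4]
orientation: [-2.163, -2.278, 0.0]
wrist_force: [1.2, -0.3, 0.1]
finger_gap: 88.1
finger_force: 0.0
```

{"method": "drive_tool", "body": {
  "xyz": [
    [-0.0425, 0.016, -0.0013],
    [-0.0425, 0.016, -0.0013],
    [-0.0425, 0.016, -0.0013],
    [-0.0425, 0.016, -0.0013],
    [0, 0, 0],
    [0, 0, 0]
  ],
  "turn": [
    [0, 0, 0],
    [0, 0, 0],
    [0, 0, 0],
    [0, 0, 0],
    [0, 0, 0],
    [0, 0, 0]
  ]
}}

```text
time_s: 3.15
tool_pos: [574.1, -271.0, 258.8]
orientation: [-2.164, -2.275, 0.0]
wrist_force: [0.8, 1.0, -0.5]
finger_gap: 87.5
finger_force: 0.0
```

Run:
```python
from h import *
cur(); snap('wrist','w1.png')
a=cv2.imread('pics/w1.png'); cv2.imwrite('pics/w1c.png',cv2.resize(cv2.convertScaleAbs(a,alpha=1.4),(800,600)))
```

```text
t 3.15 p [ 574.1 -271.   258.8] yawy 0.0504 tilt [-0.0012  0.001 ] gap 87.5 F [ 0.8   0.95 -0.5 ] q6 -0.6
```

View pics/w1c.png

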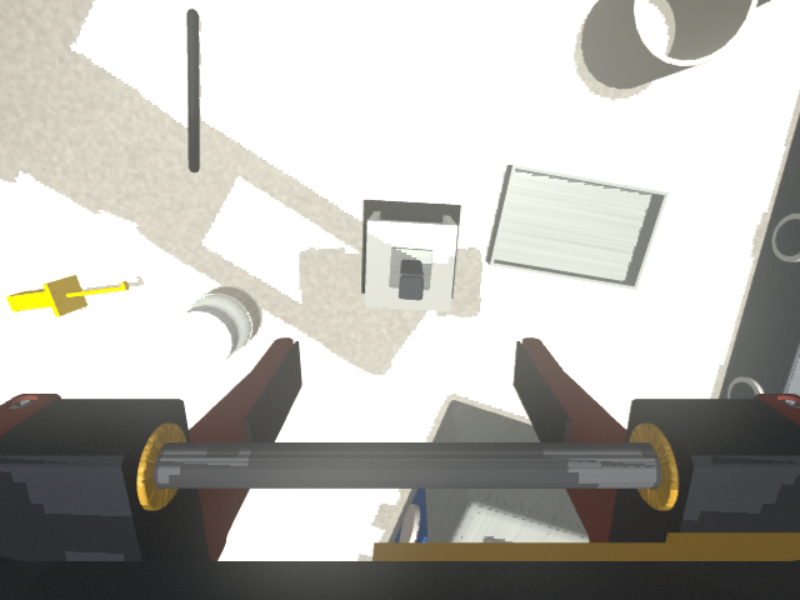

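Run:
```python
from h import *
a=cv2.imread('pics/w1.png')[150:260,280:380]
cv2.imwrite('pics/c2.png',cv2.resize(cv2.convertScaleAbs(a,alpha=0.95),None,fx=5.4,fy=5.4,interpolation=cv2.INTER_CUBIC))
```

```text
(no output)
```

View pics/c2.png

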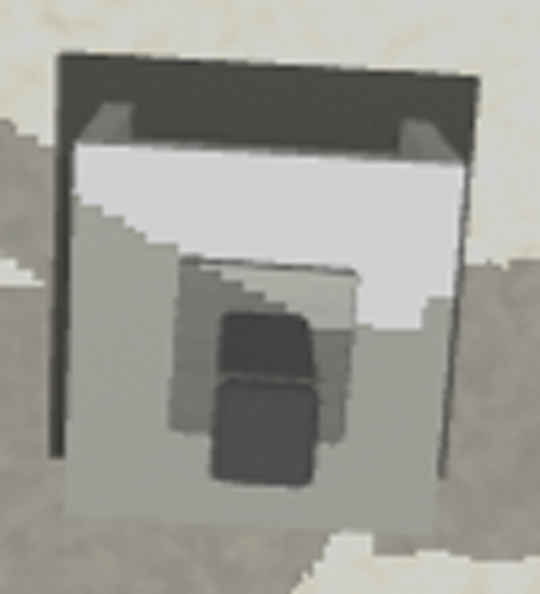

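Run:
```python
from h import *
def C(n,pts,z):
    P=np.array([at('w1.png',280+x/5.4,150+y/5.4,z)[:2] for x,y in pts])
    e=[np.arctan2(*(P[(i+1)%4]-P[i])[::-1]) for i in range(4)]
    print(n,P.mean(0).round(1),[round(np.linalg.norm(P[(i+1)%4]-P[i]),1) for i in range(4)],[round((x+np.pi/4)%(np.pi/2)-np.pi/4,3) for x in e])
C('handle',((218,378),(320,382),(314,487),(211,482)),136)
C('flange',((180,258),(356,271),(344,443),(169,431)),80)
C('stand',((76,143),(465,160),(437,530),(66,517)),75)
```

```text
handle [ 575.7 -269.6] [np.float64(15.4), np.float64(16.6), np.float64(15.8), np.float64(16.5)] [np.float64(0.011), np.float64(0.007), np.float64(0.001), np.float64(-0.019)]
flange [ 575.5 -270.2] [np.float64(31.5), np.float64(32.0), np.float64(32.2), np.float64(32.1)] [np.float64(-0.023), np.float64(-0.001), np.float64(-0.02), np.float64(-0.022)]
stand [ 575.3 -269.6] [np.float64(69.4), np.float64(69.7), np.float64(70.1), np.float64(70.2)] [np.float64(0.008), np.float64(0.008), np.float64(0.014), np.float64(-0.002)]
```

{"method": "drive_tool", "body": {
  "xyz": [
    [0.001, 0.0014, 0],
    [0, 0, 0.04],
    [0, 0, 0.04],
    [0, 0, 0.035],
    [0, 0, 0.025],
    [0, 0, 0.017],
    [0, 0, 0],
    [0, 0, 0]
  ],
  "turn": [
    [0, 0, 0.065],
    [0, 0, 0],
    [0, 0, 0],
    [0, 0, 0],
    [0, 0, 0],
    [0, 0, 0],
    [0, 0, 0],
    [0, 0, 0]
  ]
}}

```text
time_s: 4.0
tool_pos: [575.5, -268.1, 103.2]
orientation: [-2.234, -2.208, 0.0]
wrist_force: [-0.1, 0.3, 1.6]
finger_gap: 87.5
finger_force: 0.0
```

{"method": "drive_tool", "body": {
  "xyz": [
    [0, 0, 0],
    [0, 0, 0],
    [0, 0, 0],
    [0, 0, 0],
    [0, 0, 0],
    [0, 0, 0],
    [0, 0, 0],
    [0, 0, 0]
  ],
  "turn": [
    [0, 0, 0],
    [0, 0, 0],
    [0, 0, 0],
    [0, 0, 0],
    [0, 0, 0],
    [0, 0, 0],
    [0, 0, 0],
    [0, 0, 0]
  ],
  "jaw": 1,
  "grip_force": 40
}}

```text
time_s: 4.8
tool_pos: [575.7, -269.5, 102.6]
orientation: [-2.236, -2.207, 0.0]
wrist_force: [-0.3, 0.7, -0.8]
finger_gap: 27.3
finger_force: 0.0
```

```bash
python3 -c "
from h import *
cur(); print(ctrl.get_obs()['finger_force'])"
```

```text
t 4.8 p [ 575.7 -269.5  102.6] yawy -0.013 tilt [-0.0001 -0.0001] gap 27.3 F [-0.32  0.68 -0.8 ] q6 -0.53
0.0
```

{"method": "drive_tool", "body": {
  "xyz": [
    [0, 0, 0],
    [0, 0, 0],
    [0, 0, 0],
    [0, 0, 0],
    [0, 0, 0],
    [0, 0, -0.005],
    [0, 0, -0.015],
    [0, 0, -0.03],
    [0, 0, -0.03],
    [0, 0, -0.03],
    [0, 0, 0]
  ],
  "turn": [
    [0, 0, 0],
    [0, 0, 0],
    [0, 0, 0],
    [0, 0, 0],
    [0, 0, 0],
    [0, 0, 0],
    [0, 0, 0],
    [0, 0, 0],
    [0, 0, 0],
    [0, 0, 0],
    [0, 0, 0]
  ]
}}

```text
time_s: 5.9
tool_pos: [578.6, -271.0, 218.8]
orientation: [2.229, 2.2, 0.004]
wrist_force: [0.5, -0.2, 0.3]
finger_gap: 15.9
finger_force: 40.0
```

Run:
```python
from h import *
p,M=cur(); print(ctrl.get_obs()['finger_force'])
plan(p,M,[578,190,212],rot(0.085),11)
```

```text
t 5.9 p [ 578.6 -271.   218.8] yawy -0.0129 tilt [ 0.0084 -0.0052] gap 15.9 F [ 0.48 -0.19  0.27] q6 -0.53
39.99983310699463
11 rows [[0.0419, -0.0006, 0.0004], [0.0419, -0.0002, 0.0004], [0.0419, 0.0001, 0.0004], [0.0419, 0.0005, 0.0005], [0.0419, 0.0009, 0.0005], [0.0419, 0.0013, 0.0005], [0.0419, 0.0016, 0.0005], [0.0419, 0.002, 0.0005], [0.0418, 0.0024, 0.0006], [0.0418, 0.0028, 0.0006], [0.0418, 0.0031, 0.0006]] turn [0.0007, 0.0005, -0.0089]
```

{"method": "drive_tool", "body": {
  "xyz": [
    [0, 0, 0],
    [0.02, 0.002, 0],
    [0.042, 0.0042, 0.003],
    [0.042, 0.0042, 0.005],
    [0.042, 0.0042, 0.005],
    [0.042, 0.0042, 0.005],
    [0.042, 0.0042, 0.005],
    [0.042, 0.0042, 0.005],
    [0.042, 0.0042, 0.005],
    [0.042, 0.0042, 0.005],
    [0.042, 0.0042, 0.004],
    [0.01, 0.0015, 0]
  ],
  "turn": [
    [0, 0, -0.098],
    [0, 0, 0],
    [0, 0, 0],
    [0, 0, 0],
    [0, 0, 0],
    [0, 0, 0],
    [0, 0, 0],
    [0, 0, 0],
    [0, 0, 0],
    [0, 0, 0],
    [0, 0, 0],
    [0, 0, 0]
  ]
}}

```text
time_s: 7.1
tool_pos: [580.1, 145.5, 169.5]
orientation: [-2.121, -2.313, 0.001]
wrist_force: [-0.2, -0.6, -1.1]
finger_gap: 15.8
finger_force: 40.0
```

{"method": "drive_tool", "body": {
  "xyz": [
    [0, 0, 0],
    [0, 0, 0],
    [0, 0, 0]
  ],
  "turn": [
    [0, 0, 0],
    [0, 0, 0],
    [0, 0, 0]
  ]
}}

```text
time_s: 7.4
tool_pos: [582.2, 139.4, 170.7]
orientation: [2.127, 2.312, -0.001]
wrist_force: [-0.1, 0.1, -0.5]
finger_gap: 16.3
finger_force: 40.0
```

Run:
```python
from h import *
p,M=cur(); snap('wrist','w2.png')
c=cv2.imread('pics/w2.png')[0:330,215:435]; 
for q in ([0,0,92],): 
  P=p+M@np.array(q); print(P, proj('w2.png',P))
cv2.imwrite('pics/c3.png',cv2.resize(cv2.convertScaleAbs(c[:300],alpha=0.9),None,fx=2,fy=2,interpolation=cv2.INTER_CUBIC))
```

```text
t 7.4 p [582.2 139.4 170.7] yawy 0.0833 tilt [-0.0002 -0.0006] gap 16.3 F [-0.15  0.08 -0.51] q6 0.04
[582.16282534 139.31589257  78.68303684] (np.float64(327.2371721245506), np.float64(243.05042858915996))
```

View pics/c3.png

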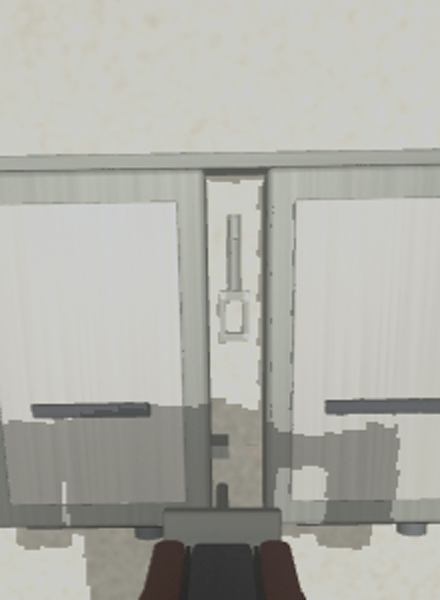

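Run:
```python
from h import *
g=lambda x,y,z: at('w2.png',215+x/2,y/2,z)[:2].round(1)
print('win',g(234.5,316.5,10),'tail',g(234.5,213,4),'bow back/front',g(234,291,10),g(234,342,10))
print('walls',[g(x,y,30) for x,y in((206,190),(265,190),(210.5,400),(263,400))])
print('web',g(235,168,30),'clip',g(229,435,22),g(229,447,22),g(212,435,22))
print('mouth',g(180,524,30),g(300,521,30))
a=cv2.imread('pics/w2.png')
o=np.hstack([cv2.resize(a[r:r+90,297:357],None,fx=6.6,fy=6.6,interpolation=cv2.INTER_CUBIC) for r in(90,172)])
cv2.imwrite('pics/c4.png',cv2.convertScaleAbs(o,alpha=0.9))
```

```text
win [582.1 195.9] tail [578.3 239. ] bow back/front [580.9 206.7] [582.8 184.8]
walls [array([566.1, 244.8]), array([589.2, 246.7]), array([574.5, 161.6]), array([596.8, 163.5])]
web [576.7 253.7] clip [583.9 145.1] [584.4 139.6] [576.4 144.4]
mouth [565.3 104.1] [618.9 110.1]
```

View pics/c4.png

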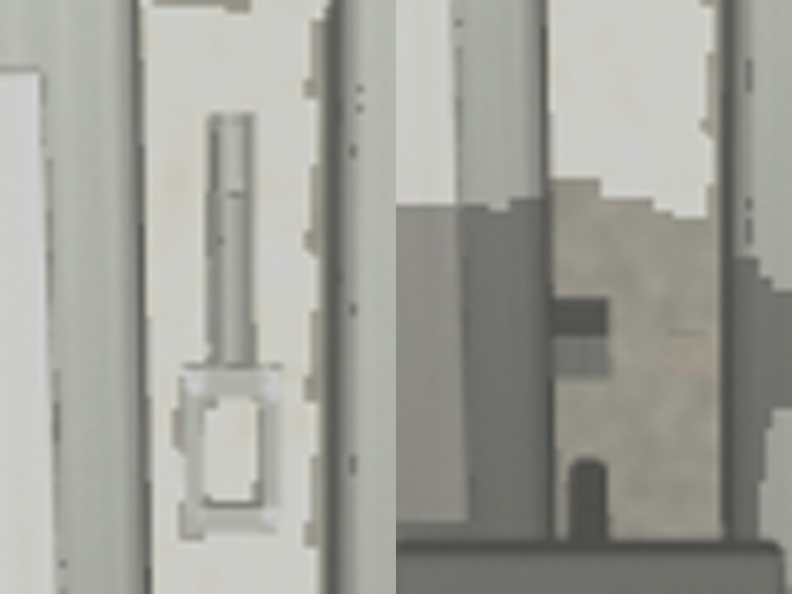

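Run:
```python
from h import *
L=lambda x,y,z: at('w2.png',297+x/6.6,90+y/6.6,z)[:2]
Rr=lambda x,y,z: at('w2.png',297+(x-396)/6.6,172+y/6.6,z)[:2]
w=(L(203,397,10)+L(260,397,10)+L(203,505,10)+L(262,505,10))/4
b=(L(182,367,10)+L(280,367,10)+L(182,532,10)+L(280,532,10))/4
print('window',w.round(1),'bowmid',b.round(1),'tail',L(231,115,5).round(1))
p,M=cur(); P=p+M@np.array([2.25,0,92]); print('exp back edge',proj('w2.png',P),'obs',297+192/6.6,172+458/6.6)
tip=(p+M@np.array([0,0,92]))[:2]-0.8*M[:2,1]
u=np.array([-.0935,.9956]); t=w+1.5*u
d=t-tip; R2=rot(0.0935); print('tip',tip,'move tool',(R2.T[:2,:2]@d).round(2))
print('clip',Rr(610,298,22).round(1),Rr(610,337,22).round(1))
```

```text
window [582.  195.7] bowmid [581.8 195.9] tail [578.1 238.2]
t 7.45 p [582.3 139.3 170.8] yawy 0.083 tilt [-0.0001 -0.0005] gap 16.1 F [-1.13 -0.02 -0.57] q6 0.04
exp back edge (np.float64(327.3898642526647), np.float64(240.32049926832013)) obs 326.0909090909091 241.39393939393938
tip [581.48241823 139.14186504] move tool [57.81  5.78]
clip [583.8 145.4] [584.3 140. ]
```

{"method": "drive_tool", "body": {
  "xyz": [
    [0, 0, 0],
    [0.02, 0.002, 0],
    [0.02, 0.002, 0.01],
    [0.0178, 0.0018, 0.014],
    [0, 0, 0.01],
    [0, 0, 0],
    [0, 0, 0],
    [0, 0, 0]
  ],
  "turn": [
    [0, 0, -0.01],
    [0, 0, 0],
    [0, 0, 0],
    [0, 0, 0],
    [0, 0, 0],
    [0, 0, 0],
    [0, 0, 0],
    [0, 0, 0]
  ]
}}

```text
time_s: 8.25
tool_pos: [582.9, 198.1, 136.9]
orientation: [2.114, 2.323, 0.0]
wrist_force: [0.2, -0.7, -1.4]
finger_gap: 15.5
finger_force: 40.0
```

Run:
```python
from h import *
p,M=cur(); snap('wrist','w3.png')
print('tip exp',proj('w3.png',p+M@np.array([0,0,92])),'back',proj('w3.png',p+M@np.array([2.25,0,92])),'win exp',proj('w3.png',[582,195.7,10]))
a=cv2.imread('pics/w3.png')
cv2.imwrite('pics/c5.png',cv2.convertScaleAbs(cv2.resize(a[190:270,285:370],None,fx=7,fy=7,interpolation=cv2.INTER_CUBIC),alpha=1.0))
```

```text
t 8.25 p [582.9 198.1 136.9] yawy 0.0943 tilt [ 0.0003 -0.0003] gap 15.5 F [ 0.23 -0.71 -1.4 ] q6 0.12
tip exp (np.float64(327.22673232079586), np.float64(243.06750168218466)) back (np.float64(327.2323035473459), np.float64(240.15691630877433)) win exp (np.float64(325.6436380992876), np.float64(232.8053585949817))
```

View pics/c5.png

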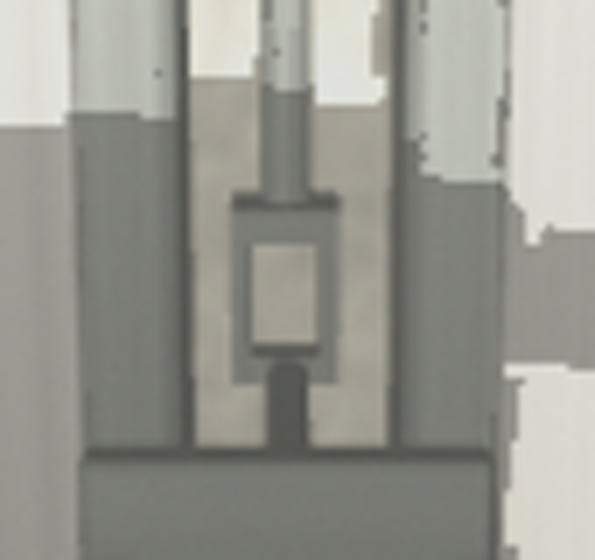

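{"method": "drive_tool", "body": {
  "xyz": [
    [0.001, -0.0003, 0],
    [0, 0, 0.01],
    [0, 0, 0.01],
    [0, 0, 0.008],
    [0, 0, 0.004],
    [0, 0, 0],
    [0, 0, 0]
  ],
  "turn": [
    [0, 0, 0],
    [0, 0, 0],
    [0, 0, 0],
    [0, 0, 0],
    [0, 0, 0],
    [0, 0, 0],
    [0, 0, 0]
  ]
}}

```text
time_s: 9.0
tool_pos: [582.2, 199.7, 104.5]
orientation: [-2.113, -2.324, 0.0]
wrist_force: [-0.3, 0.2, -0.1]
finger_gap: 15.9
finger_force: 40.0
```

{"method": "drive_tool", "body": {
  "xyz": [
    [0, 0, 0.0015],
    [0, 0, 0.0015],
    [0, 0, 0.0015],
    [0, 0, 0.001],
    [0, 0, 0]
  ],
  "turn": [
    [0, 0, 0],
    [0, 0, 0],
    [0, 0, 0],
    [0, 0, 0],
    [0, 0, 0]
  ]
}}

```text
time_s: 9.5
tool_pos: [582.1, 199.7, 99.0]
orientation: [-2.113, -2.324, 0.0]
wrist_force: [-0.2, -0.3, -1.0]
finger_gap: 16.0
finger_force: 40.0
```

{"method": "drive_tool", "body": {
  "xyz": [
    [0, 0, 0.0015],
    [0, 0, 0.0015],
    [0, 0, 0.001],
    [0, 0, 0.001],
    [0, 0, 0],
    [0, 0, 0]
  ],
  "turn": [
    [0, 0, 0],
    [0, 0, 0],
    [0, 0, 0],
    [0, 0, 0],
    [0, 0, 0],
    [0, 0, 0]
  ]
}}

```text
time_s: 10.1
tool_pos: [582.2, 199.7, 94.1]
orientation: [-2.113, -2.324, 0.0]
wrist_force: [0.6, -0.1, -1.6]
finger_gap: 15.8
finger_force: 40.0
```

```bash
python3 -c "
from h import *
cur()"
```

```text
t 10.1 p [582.2 199.7  94.1] yawy 0.0951 tilt [-0.0001 -0.0001] gap 15.8 F [ 0.59 -0.06 -1.6 ] q6 0.12
```

{"method": "drive_tool", "body": {
  "xyz": [
    [-0.002, 0, 0.0003],
    [-0.002, 0, 0],
    [-0.003, 0, 0],
    [-0.003, 0, 0],
    [-0.003, 0.0005, 0],
    [-0.003, 0.0005, 0],
    [-0.003, 0.001, 0],
    [-0.003, 0.001, 0],
    [0, 0, 0]
  ],
  "turn": [
    [0, 0, 0],
    [0, 0, 0],
    [0, 0, 0],
    [0, 0, 0],
    [0, 0, 0],
    [0, 0, 0],
    [0, 0, 0],
    [0, 0, 0],
    [0, 0, 0]
  ]
}}

```text
time_s: 11.0
tool_pos: [587.5, 177.6, 93.9]
orientation: [2.114, 2.324, -0.0]
wrist_force: [-0.2, 0.2, -0.9]
finger_gap: 15.8
finger_force: 40.0
```

{"method": "drive_tool", "body": {
  "xyz": [
    [-0.001, 0.001, 0],
    [-0.001, 0.001, 0],
    [-0.001, 0.0005, 0],
    [0, 0.0005, 0],
    [0, 0, 0],
    [0, 0, 0]
  ],
  "turn": [
    [0, 0, 0],
    [0, 0, 0],
    [0, 0, 0],
    [0, 0, 0],
    [0, 0, 0],
    [0, 0, 0]
  ]
}}

```text
time_s: 11.6
tool_pos: [590.5, 175.4, 93.8]
orientation: [2.113, 2.324, -0.0]
wrist_force: [-0.2, 0.2, -0.7]
finger_gap: 15.8
finger_force: 40.0
```

Run:
```python
from h import *
p,M=cur(); snap('wrist','w4.png')
a=cv2.imread('pics/w4.png')
cv2.imwrite('pics/c6.png',cv2.resize(a[170:270,285:370],None,fx=6,fy=6,interpolation=cv2.INTER_CUBIC))
print('mouth',proj('w4.png',[590.6,106,0]), proj('w4.png',[584,142,22]))
```

```text
t 11.6 p [590.5 175.4  93.8] yawy 0.095 tilt [-0.     -0.0002] gap 15.8 F [-0.19  0.17 -0.72] q6 0.08
mouth (np.float64(318.91488037451893), np.float64(324.5866219438601)) (np.float64(313.6216238442718), np.float64(295.57375316002395))
```

View pics/c6.png

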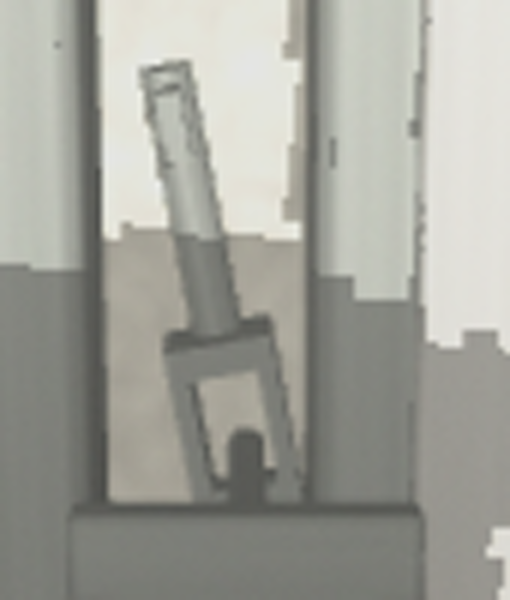

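{"method": "drive_tool", "body": {
  "xyz": [
    [-0.002, 0, 0],
    [-0.003, 0, 0],
    [-0.003, 0, 0],
    [-0.003, 0, 0],
    [-0.003, 0, 0],
    [-0.003, 0, 0],
    [-0.001, 0, 0],
    [0, 0, 0]
  ],
  "turn": [
    [0, 0, 0],
    [0, 0, 0],
    [0, 0, 0],
    [0, 0, 0],
    [0, 0, 0],
    [0, 0, 0],
    [0, 0, 0],
    [0, 0, 0]
  ]
}}

```text
time_s: 12.45
tool_pos: [592.3, 157.2, 93.8]
orientation: [2.114, 2.324, -0.0]
wrist_force: [-0.2, 0.7, -1.3]
finger_gap: 15.7
finger_force: 40.0
```

{"method": "drive_tool", "body": {
  "xyz": [
    [-0.0015, 0, 0],
    [-0.0015, 0, 0],
    [-0.0015, 0, 0],
    [-0.0015, 0, 0],
    [0, 0, 0]
  ],
  "turn": [
    [0, 0, 0],
    [0, 0, 0],
    [0, 0, 0],
    [0, 0, 0],
    [0, 0, 0]
  ]
}}

```text
time_s: 12.95
tool_pos: [592.8, 151.3, 93.8]
orientation: [2.114, 2.324, -0.0]
wrist_force: [0.7, -0.3, -1.8]
finger_gap: 15.7
finger_force: 40.0
```

{"method": "drive_tool", "body": {
  "xyz": [
    [-0.0015, 0, 0],
    [-0.0015, 0, 0],
    [-0.0015, 0, 0],
    [-0.0015, 0, 0],
    [0, 0, 0]
  ],
  "turn": [
    [0, 0, 0],
    [0, 0, 0],
    [0, 0, 0],
    [0, 0, 0],
    [0, 0, 0]
  ]
}}

```text
time_s: 13.45
tool_pos: [593.4, 145.3, 93.8]
orientation: [2.114, 2.324, -0.0]
wrist_force: [0.4, 0.0, -1.2]
finger_gap: 15.3
finger_force: 40.0
```

{"method": "drive_tool", "body": {
  "xyz": [
    [-0.0015, 0, 0],
    [-0.0015, 0, 0],
    [-0.0015, 0, 0],
    [-0.0015, 0, 0]
  ],
  "turn": [
    [0, 0, 0],
    [0, 0, 0],
    [0, 0, 0],
    [0, 0, 0]
  ]
}}

```text
time_s: 13.85
tool_pos: [594.0, 139.4, 93.8]
orientation: [2.113, 2.324, -0.0]
wrist_force: [-0.1, -0.3, -0.3]
finger_gap: 15.6
finger_force: 40.0
```

{"method": "drive_tool", "body": {
  "xyz": [
    [-0.0015, 0, 0],
    [-0.0015, 0, 0],
    [-0.0015, 0, 0],
    [-0.0015, 0, 0]
  ],
  "turn": [
    [0, 0, 0],
    [0, 0, 0],
    [0, 0, 0],
    [0, 0, 0]
  ]
}}

```text
time_s: 14.25
tool_pos: [594.5, 133.4, 93.9]
orientation: [2.113, 2.324, -0.0]
wrist_force: [-0.2, -0.6, 0.5]
finger_gap: 15.8
finger_force: 40.0
```

{"method": "drive_tool", "body": {
  "xyz": [
    [-0.0015, 0, 0],
    [-0.0015, 0, 0],
    [-0.0015, 0, 0],
    [-0.0015, 0, 0],
    [0, 0, 0]
  ],
  "turn": [
    [0, 0, 0],
    [0, 0, 0],
    [0, 0, 0],
    [0, 0, 0],
    [0, 0, 0]
  ]
}}

```text
time_s: 14.75
tool_pos: [595.1, 127.3, 93.8]
orientation: [2.114, 2.324, -0.0]
wrist_force: [0.4, -0.4, -0.6]
finger_gap: 15.9
finger_force: 40.0
```

Run:
```python
from h import *
p,M=cur(); snap('wrist','w5.png')
a=cv2.imread('pics/w5.png')
cv2.imwrite('pics/c7.png',cv2.resize(a[170:270,285:370],None,fx=6,fy=6,interpolation=cv2.INTER_CUBIC))
```

```text
t 14.75 p [595.1 127.3  93.8] yawy 0.0948 tilt [-0.0001 -0.0002] gap 15.9 F [ 0.38 -0.44 -0.55] q6 0.0
```

View pics/c7.png

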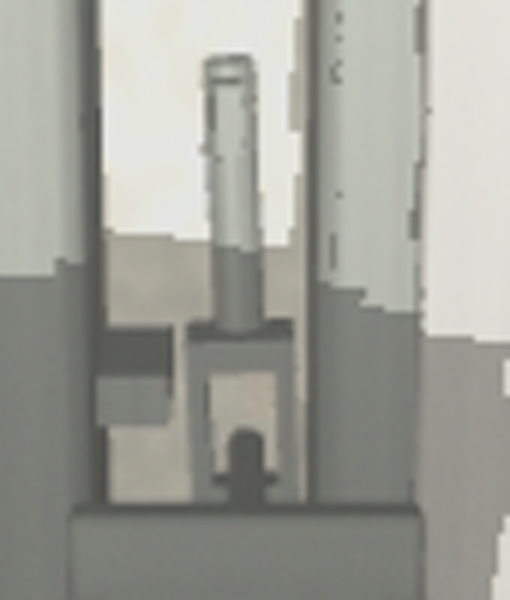

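{"method": "drive_tool", "body": {
  "xyz": [
    [-0.002, 0, 0],
    [-0.003, 0, 0],
    [-0.003, 0, 0],
    [-0.003, 0, 0],
    [-0.003, 0, 0],
    [-0.003, 0, 0],
    [-0.003, 0, 0],
    [-0.003, 0, 0],
    [-0.003, 0, 0],
    [-0.003, 0, 0],
    [-0.003, 0, 0],
    [-0.003, 0, 0]
  ],
  "turn": [
    [0, 0, 0],
    [0, 0, 0],
    [0, 0, 0],
    [0, 0, 0],
    [0, 0, 0],
    [0, 0, 0],
    [0, 0, 0],
    [0, 0, 0],
    [0, 0, 0],
    [0, 0, 0],
    [0, 0, 0],
    [0, 0, 0]
  ]
}}

```text
time_s: 16.0
tool_pos: [598.4, 92.5, 93.8]
orientation: [2.113, 2.324, -0.0]
wrist_force: [-0.0, -0.1, 0.2]
finger_gap: 16.0
finger_force: 40.0
```

{"method": "drive_tool", "body": {
  "xyz": [
    [-0.003, 0, 0],
    [-0.003, 0, 0],
    [-0.003, 0, 0],
    [-0.003, 0, 0],
    [-0.003, 0, 0],
    [-0.003, 0, 0],
    [-0.003, 0, 0],
    [-0.003, 0, 0],
    [-0.003, 0, 0],
    [-0.003, 0, 0],
    [-0.003, 0, 0],
    [-0.003, 0, 0]
  ],
  "turn": [
    [0, 0, 0],
    [0, 0, 0],
    [0, 0, 0],
    [0, 0, 0],
    [0, 0, 0],
    [0, 0, 0],
    [0, 0, 0],
    [0, 0, 0],
    [0, 0, 0],
    [0, 0, 0],
    [0, 0, 0],
    [0, 0, 0]
  ]
}}

```text
time_s: 17.2
tool_pos: [601.8, 56.7, 93.9]
orientation: [2.113, 2.324, -0.0]
wrist_force: [0.2, 0.9, -1.0]
finger_gap: 16.0
finger_force: 40.0
```

{"method": "drive_tool", "body": {
  "xyz": [
    [-0.003, 0, 0],
    [-0.003, 0, 0],
    [-0.003, 0, 0],
    [-0.003, 0, 0],
    [-0.002, 0, 0],
    [-0.001, 0, 0],
    [0, 0, 0],
    [0, 0, 0],
    [0, 0, 0]
  ],
  "turn": [
    [0, 0, 0],
    [0, 0, 0],
    [0, 0, 0],
    [0, 0, 0],
    [0, 0, 0],
    [0, 0, 0],
    [0, 0, 0],
    [0, 0, 0],
    [0, 0, 0]
  ]
}}

```text
time_s: 18.1
tool_pos: [603.2, 42.0, 93.9]
orientation: [2.113, 2.325, -0.0]
wrist_force: [1.1, 0.4, -0.5]
finger_gap: 16.1
finger_force: 40.0
```

Run:
```python
from h import *
p,M=cur(); snap('wrist','w6.png')
# compare patches: key rows of w5 vs w6 around key in the image (key should keep its pixel place)
a=cv2.imread('pics/w5.png')[178:228,305:340].astype(np.float32);b=cv2.imread('pics/w6.png')[160:250,295:355].astype(np.float32)
r=cv2.matchTemplate(cv2.cvtColor(b,6),cv2.cvtColor(a,6),cv2.TM_CCOEFF_NORMED); print(cv2.minMaxLoc(r),'expect loc (10,18)')
u=np.array([-.0954,.9955]); print('tip xw',(p[:2]-[590.6,106])@u-75)
g=cv2.cvtColor(cv2.imread('pics/w6.png'),6)
print(g[170:250:3,312:346:2])
```

```text
t 18.1 p [603.2  42.   93.9] yawy 0.0952 tilt [-0.     -0.0001] gap 16.1 F [ 1.07  0.42 -0.47] q6 -0.14
(-0.08469806611537933, 0.6822699308395386, (23, 3), (11, 19)) expect loc (10,18)
tip xw -139.88564122118976
[[226 225 226 226 225 224 225 225 225 226 225 225 225 225 226 226 226]
 [225 226 226 226 225 226 226 226 226 226 226 226 226 225 224 225 226]
 [225 226 226 226 225 226 226 226 226 226 226 226 226 225 224 225 225]
 [226 226 226 226 222 199 193 149 220 226 226 226 226 226 226 225 226]
 [226 226 226 225 137 169 182 162 159 226 226 226 226 226 226 226 226]
 [223 225 225 226 158 180 188 147 164 225 225 226 226 226 226 226 226]
 [223 226 226 224 156 178 186 160 167 226 226 226 225 226 226 226 224]
 [226 225 226 223 161 178 188 161 143 226 226 226 226 226 226 226 224]
 [225 226 225 226 157 163 187 177 138 226 226 225 226 226 226 225 225]
 [226 226 225 225 156 163 186 166 147 226 224 223 224 225 226 225 225]
 [226 225 226 225 154 162 186 166 149 226 226 225 225 225 225 225 225]
 [225 225 225 224 139 161 185 165 139 226 225 226 225 225 223 223 225]
 [222 221 222 222 177 131 184 167 13
[... 329 characters left out ...]
163 163 163 117 130 121 111 160 163 163 163 165 166 168 165]
 [165 161 122  95  95 116 129 121 109  95  96 140 165 163 159 159 163]
 [165 166 123 110 110 116 117 118 118 118 123 140 162 160 157 156 161]
 [163 166 132 125 124 124 124 125 125 124 124 139 159 159 158 157 158]
 [162 164 138 124 156 161 159 156 156 156 125 139 160 159 158 158 158]
 [158 161 138 124 152 160 161 161 162 159 123 137 159 161 164 165 165]
 [156 160 139 122 135 158 159 160 160 159 122 131 159 160 161 162 161]
 [157 161 147 122 140 161  97  92 116 163 120 130 161 162 162 162 160]
 [157 158 144 122 121 143  92  91  89 162 123 129 162 167 166 164 164]
 [158 158 151 122 128 142  89  90  90 159 122 129 156 156 158 161 162]]
```

{"method": "drive_tool", "body": {
  "xyz": [
    [0.002, 0, 0],
    [0.002, 0, 0],
    [0.002, 0, 0],
    [0, 0, 0],
    [0, 0, -0.001],
    [0, 0, -0.002],
    [0, 0, -0.003],
    [0, 0, -0.003],
    [0, 0, -0.003],
    [0, 0, -0.003],
    [0, 0, 0]
  ],
  "turn": [
    [0, 0, 0],
    [0, 0, 0],
    [0, 0, 0],
    [0, 0, 0],
    [0, 0, 0],
    [0, 0, 0],
    [0, 0, 0],
    [0, 0, 0],
    [0, 0, 0],
    [0, 0, 0],
    [0, 0, 0]
  ]
}}

```text
time_s: 19.25
tool_pos: [603.0, 47.9, 109.4]
orientation: [2.113, 2.324, 0.001]
wrist_force: [-0.1, -1.3, -0.5]
finger_gap: 15.9
finger_force: 40.0
```

Run:
```python
from h import *
p,M=cur(); snap('wrist','w7.png')
g=cv2.cvtColor(cv2.imread('pics/w7.png'),6)
print('tail w6',at('w6.png',326,179,5).round(1))
T=at('w6.png',326,179,5); print('expect tail px',proj('w7.png',T))
print(g[160:262:3,310:346:2])
```

```text
t 19.25 p [603.   47.9 109.4] yawy 0.0949 tilt [ 0.0009 -0.0001] gap 15.9 F [-0.05 -1.3  -0.47] q6 -0.13
tail w6 [597.8  89.2   5. ]
expect tail px (np.float64(325.3328776567897), np.float64(184.24483112752506))
[[225 224 224 223 222 225 225 226 226 225 226 187 167 139 150 177 186 186]
 [225 225 225 225 224 225 226 225 225 226 226 225 183 169 155 135 134 132]
 [222 222 224 224 225 225 225 224 223 225 226 226 226 225 225 225 225 226]
 [225 225 224 225 226 226 225 225 225 226 226 226 225 225 226 225 226 224]
 [226 225 225 225 225 226 225 225 224 225 224 226 226 226 225 225 225 225]
 [225 225 224 225 225 224 224 225 225 226 225 224 224 225 226 226 226 226]
 [221 225 225 226 226 225 226 225 225 225 225 225 225 225 224 226 226 225]
 [224 225 225 226 226 226 225 226 226 226 225 226 226 225 223 223 225 224]
 [226 225 226 225 225 222 222 157 162 225 226 226 225 226 225 225 225 226]
 [225 225 225 225 180 144 178 174 150 220 226 225 226 226 225 225 226 226]
 [224 221 225 225 225 155 182 186 150 217 224 226 226 225 225 225 225 224]
 [225 225 226 224 224 153 182 186 155 217 225 226 226 225 225 2
[... 962 characters left out ...]
158 158 158 157 156 160]
 [159 162 163 132 123 156 161 160 157 156 130 123 159 158 157 157 159 161]
 [155 157 160 138 122 154 159 162 161 160 129 124 155 161 162 165 166 165]
 [153 155 160 138 122 151 158 129 122 154 123 122 156 158 158 159 159 159]
 [154 157 160 145 122 155 143  91  92  89 137 121 158 164 165 164 163 159]
 [160 158 157 143 122 135 143  92  91  89 136 122 154 163 163 162 163 160]
 [160 157 157 143 121  96  89  91  90  88 101 120 151 152 153 158 163 161]
 [134 133 136 131 110 111 104  90  89  88 110 111 129 133 134 136 137 137]
 [113 113 113 115 114 113 113 113 113 113 113 114 114 115 114 114 113 115]
 [125 125 124 124 124 124 124 123 124 123 123 124 123 124 124 125 124 124]]
```

{"method": "drive_tool", "body": {
  "xyz": [
    [0, 0, -0.015],
    [0, 0, -0.03],
    [0, 0, -0.03],
    [0, 0, -0.03],
    [0, 0, 0],
    [-0.02, -0.0015, 0],
    [-0.0397, -0.0029, 0],
    [-0.0397, -0.0029, 0],
    [-0.0397, -0.0029, 0],
    [-0.0397, -0.0029, 0],
    [-0.0397, -0.0029, 0],
    [-0.0397, -0.0029, 0]
  ],
  "turn": [
    [0, 0, 0],
    [0, 0, 0],
    [0, 0, 0],
    [0, 0, 0],
    [0, 0, 0.108],
    [0, 0, 0],
    [0, 0, 0],
    [0, 0, 0],
    [0, 0, 0],
    [0, 0, 0],
    [0, 0, 0],
    [0, 0, 0]
  ]
}}

```text
time_s: 20.5
tool_pos: [579.9, -211.5, 213.7]
orientation: [-2.236, -2.207, 0.0]
wrist_force: [0.5, 0.2, -0.7]
finger_gap: 15.8
finger_force: 40.0
```

{"method": "drive_tool", "body": {
  "xyz": [
    [-0.0397, -0.0029, 0],
    [-0.02, -0.0015, 0],
    [0, 0, 0],
    [0, 0, 0],
    [0, 0, 0],
    [0, 0, 0]
  ],
  "turn": [
    [0, 0, 0],
    [0, 0, 0],
    [0, 0, 0],
    [0, 0, 0],
    [0, 0, 0],
    [0, 0, 0]
  ]
}}

```text
time_s: 21.1
tool_pos: [575.4, -267.9, 213.9]
orientation: [-2.234, -2.209, -0.0]
wrist_force: [-0.4, -0.6, -1.1]
finger_gap: 16.0
finger_force: 40.0
```

Run:
```python
from h import *
p,M=cur(); snap('wrist','w8.png'); print(M[:2,:2].T@(np.array([575.6,-269.6])-p[:2]))
```

```text
t 21.1 p [ 575.4 -267.9  213.9] yawy -0.0113 tilt [-0.0003  0.0005] gap 16.0 F [-0.43 -0.56 -1.05] q6 -0.53
[-1.72668066  0.21144815]
```

{"method": "drive_tool", "body": {
  "xyz": [
    [-0.0017, 0.0002, 0],
    [0, 0, 0],
    [0, 0, 0.015],
    [0, 0, 0.02],
    [0, 0, 0.02],
    [0, 0, 0.02],
    [0, 0, 0.02],
    [0, 0, 0.01],
    [0, 0, 0]
  ],
  "turn": [
    [0, 0, 0],
    [0, 0, 0],
    [0, 0, 0],
    [0, 0, 0],
    [0, 0, 0],
    [0, 0, 0],
    [0, 0, 0],
    [0, 0, 0],
    [0, 0, 0]
  ]
}}

```text
time_s: 22.05
tool_pos: [574.5, -270.7, 107.4]
orientation: [-2.234, -2.205, 0.001]
wrist_force: [-0.4, 0.5, -0.1]
finger_gap: 15.9
finger_force: 40.0
```

{"method": "drive_tool", "body": {
  "xyz": [
    [0, 0, 0.002],
    [0, 0, 0.002],
    [0, 0, 0.001],
    [0, 0, 0.0005],
    [0, 0, 0]
  ],
  "turn": [
    [0, 0, 0],
    [0, 0, 0],
    [0, 0, 0],
    [0, 0, 0],
    [0, 0, 0]
  ]
}}

```text
time_s: 22.55
tool_pos: [575.5, -271.4, 103.7]
orientation: [2.236, 2.207, 0.0]
wrist_force: [0.6, 0.4, -1.3]
finger_gap: 16.2
finger_force: 40.0
```

{"method": "drive_tool", "body": {
  "xyz": [
    [0.001, 0, 0.0005],
    [0, 0, 0.0005],
    [0, 0, 0],
    [0, 0, 0]
  ],
  "turn": [
    [0, 0, 0],
    [0, 0, 0],
    [0, 0, 0],
    [0, 0, 0]
  ]
}}

```text
time_s: 22.95
tool_pos: [575.5, -270.2, 102.6]
orientation: [2.236, 2.207, 0.0]
wrist_force: [-0.9, 0.5, 2.7]
finger_gap: 15.7
finger_force: 40.0
```

{"method": "drive_tool", "body": {
  "xyz": [
    [0, 0, 0],
    [0, 0, 0],
    [0, 0, 0],
    [0, 0, 0],
    [0, 0, 0],
    [0, 0, 0],
    [0, 0, 0],
    [0, 0, 0]
  ],
  "turn": [
    [0, 0, 0],
    [0, 0, 0],
    [0, 0, 0],
    [0, 0, 0],
    [0, 0, 0],
    [0, 0, 0],
    [0, 0, 0],
    [0, 0, 0]
  ],
  "jaw": 0.5
}}

```text
time_s: 23.75
tool_pos: [575.4, -270.3, 102.4]
orientation: [2.236, 2.207, -0.0]
wrist_force: [-0.5, -0.5, 0.4]
finger_gap: 44.1
finger_force: 0.0
```

Light contact (2.7 N) with the stand, then released. I'll retreat straight up and check.

{"method": "drive_tool", "body": {
  "xyz": [
    [0, 0, -0.01],
    [0, 0, -0.03],
    [0, 0, -0.04],
    [0, 0, -0.04],
    [0, 0, -0.0365],
    [0, 0, 0],
    [0, 0, 0],
    [0, 0, 0]
  ],
  "turn": [
    [0, 0, 0],
    [0, 0, 0],
    [0, 0, 0],
    [0, 0, 0],
    [0, 0, 0],
    [0, 0, 0],
    [0, 0, 0],
    [0, 0, 0]
  ]
}}

```text
time_s: 24.55
tool_pos: [574.7, -269.8, 258.0]
orientation: [-2.235, -2.206, 0.001]
wrist_force: [-0.8, -0.1, -0.9]
finger_gap: 44.1
finger_force: 0.0
```

Run:
```python
from h import *
cur(); snap('wrist','w9.png'); snap('top','top2.png')
g=cv2.cvtColor(cv2.imread('pics/w9.png'),6); h=cv2.cvtColor(cv2.imread('pics/w1.png'),6)
def handle(im,fn):
    m=(im<95).astype(np.uint8); m[:200]=0;m[265:]=0;m[:,:300]=0;m[:,:300]=0;m[:,360:]=0
    n,l,s,c=cv2.connectedComponentsWithStats(m)
    i=1+s[1:,4].argmax(); print(fn,s[i],c[i],at(fn,*c[i],130).round(1))
handle(h,'w1.png');handle(g,'w9.png')
# flange centre estimate & key in top picture
t=cv2.cvtColor(cv2.imread('pics/top2.png'),6).astype(int); a=cv2.cvtColor(cv2.imread('pics/top1.png'),6).astype(int)
d=(abs(t-a)>25).astype(np.uint8); n,l,s,c=cv2.connectedComponentsWithStats(d)
for i in range(1,n):
    if s[i,4]>5 and s[i,1]<300: print(s[i],at('top1.png',*c[i],5).round(0))
print('key exp px',proj('top2.png',[600,65,5]))
```

```text
t 24.55 p [ 574.7 -269.8  258. ] yawy -0.013 tilt [-0.0017  0.0009] gap 44.1 F [-0.82 -0.07 -0.95] q6 -0.53
w1.png [319 208  20  32 567] [328.77248677 223.62962963] [ 575.1 -265.7  130. ]
w9.png [318 223  19  19 355] [327.04788732 231.95211268] [ 574.4 -271.7  130. ]
[     0      0    640    480 258533] [476.  57.   5.]
[550  50   5   8  17] [ 957. -574.    5.]
[579  59  16   5  39] [ 938. -660.    5.]
[ 531   60  109  126 9414] [ 762. -656.    5.]
[417  63  17   9  54] [ 931. -243.    5.]
[481  62  16   6  46] [ 932. -407.    5.]
[355  65  17   7  57] [931. -82.   5.]
[167  67  16   7  55] [931. 407.   5.]
[229  67  17   8  57] [930. 244.   5.]
[105  69  17   6  53] [930. 568.   5.]
[539 101   3   4   6] [ 826. -530.    5.]
[532 122   6   4   9] [ 769. -511.    5.]
[522 163   8   2  16] [ 666. -480.    5.]
[553 183  19   6  52] [ 610. -570.    5.]
[638 184   2   8  12] [ 600. -754.    5.]
[ 18 194  20  31  69] [564. 757.   5.]
[611 195  24  18 276] [ 560. -707.    5.]
[ 32 200  20  29 164] [558. 727.   5.]
[ 45 202  20  30 158] [549. 694.   5.]
[ 57 212  12  18  71] [540. 671.   5.]
[  0 228  31  30 190] [485. 784.   5.]
[ 21 232   4   3   8] [509. 765.   5.]
[ 35 234   3   6   7] [501. 733.   5.]
[ 27 235  33  31 343] [467. 716.   5.]
[  0 263  15  24  57] [408. 795.   5.]
[ 34 262   7   3   9] [436. 723.   5.]
[ 21 266   5   4   7] [424. 758.   5.]
[  0 271   4   8  16] [408. 810.   5.]
[  8 272  16  19  89] [395. 778.   5.]
key exp px (np.float64(307.309012077747), np.float64(192.63683752225506))
```

```bash
python3 -c "
from h import *
print(at('w9.png',327,232,136).round(1)); print(ctrl.sign_off())"
```

```text
[ 574.3 -270.   136. ]
the job is handed in; nothing more can be done
None
```

I slid the key past the clip and out of the gap with the pick; it now lies about 16 mm clear of the mouth. The pick is back in its stand, about 1 mm from where it started. I handed the job in at 24.6 s; no verdict came back.

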